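# Hold the funnel ready over the cruet

### The arm

A 6-joint arm with a two-finger parallel gripper is mounted at the origin on the work surface. World frame = base frame: x ahead of the robot, y to its left, z up, the work surface at z = 0. Lengths are in mm, angles in rad, forces in N, time in s.
With the tool pointing down it reaches from about 375 to 750 mm from the base axis. Payload 9 kg.
Tool frame: the origin (TCP) lies at the centre of the arm's flange, where the gripper is bolted on; the fingertips stand 173 mm ahead of it and the grasp point (between the pads) lies 155 mm ahead of it; z points along the fingers, x is the direction in which the jaws open and shut, and the axes are right-handed (so a half turn about z gives the same grasp; the last joint's range is limited). The gripper opens to 85 mm and grips with 20 to 120 N. Pads are 22 mm wide; open, the fingers measure 114 mm over their backs; the gripper's body (76 mm by 85 mm) begins 54 mm behind the grasp point. The pads swing forward as they close: fully open they stand 13 mm farther back than shut.
Start: joints at [-1.429, 0.104, 0.097, 1.564, 0, 1.353], TCP at [211.261, -561.592, 404.731] pointing down, gripper open.
Joint ranges: [-2.99, 2.99], [-0.84, 1.86], [-1.1, 1.16], [-1.84, 2.11], [-1.51, 1.56], [-3.14, 3.14]. Speed limits (rad/s): [2.22, 2.22, 2.57, 3.14, 3.14, 3.14].

### API

Orientations are given as a unit quaternion [w, x, y, z].
In Python, from rig import status, camera, r gives the robot as it stands.
- The arm moves only by the tool move_arm, never from a script. Its argument "moves" is a list of rows, each a list of 4 numbers: the shift along the tool's x, y, z in m, then the turn about the tool's z in degrees. In form: [[x, y, z, spin], ...]. A call has 1 to 8 rows; each row shifts and turns the pose as measured when the row begins, along the tool's axes as they then stand; what a row does not reach is not made up. A row lasts 1/12 s, in which the tool goes at most 41.7 mm and 7.16 degrees, less where a joint would pass 70% of its speed; a pose out of reach is approached as far as the arm can. A call with a gripper value outside its range is refused whole. "hand" is the closure in counts, from 0 (fully open) to 255 (shut), set as the call begins (left out, the last holds). The fingers move at their own pace and stop on an object; "squeeze" is the grip in N (left out, the last holds). Time passes only in rows, so rows that do not move let the fingers close. It gives the time, the measured TCP pose, the force and the opening at its end, in the units of the state.
- status.state(): the state, without advancing time (a new reading comes with each control period).
- camera(name): name is "side" or "top" or "wrist"; returns a dict with "frame" (480x640x3 uint8, blue, green, red), "mtx" (3x3 intrinsics, pixels), "pose" (4x4, takes a point from camera to world coordinates); the wrist camera has in their place "mount" (4x4, takes a point from camera to tool coordinates, whose origin is the TCP and whose axes are the tool frame's). Camera axes: x right, y down, z forward; pixel columns grow to the right and rows downward; lengths in mm; the calibration is good to about 2 mm. A picture is of the moment at which its call begins: read the wrist's pose just before it. There is no depth.
- r.finish_job(): hands the job in, once; it reports no verdict.
The state is a dict: "t": time; "q": joint angles; "qvel": joint speeds; "joint_efforts": joint torques, N m; "ee_pos": TCP position; "tcp_rot": TCP orientation; "force": force on the tool from outside, world axes, zero at the start; "ft_torque": the same for the moment, N m; "gripper_width": finger opening in mm.
Only numpy, scipy, OpenCV 4.12 (cv2) and the standard library are available. Lean on these libraries where they do the work, as an engineer would, in place of code of your own. Each camera call takes 0.05 s, during which the arm holds its last target. There are 200 camera calls.

### The job

First slide the cruet along its rail, by the upright grip of its carriage, until the cruet stands level with the wooden marker post behind the rail. Then take the steel funnel out of its stand, lift it across over the bottle crate without bumping the crate or its bottles, and finish while holding it still and upright, spout centred over the cruet's open mouth and hovering about 15 mm above it. The funnel must never touch the cruet; do not put it down or let go at the end, and leave the other things where they are.

Things in the scene. Friction and masses are not known exactly. Their poses are not given: they have to be found in the camera images.
- carriage (a joint): position of the carriage along its rail in m, 0 to 0.14, growing along the rail's +y. The carriage is a dark steel plate that carries a green glass cruet (125 mm tall, 66 mm wide below, narrow neck), fixed to it, and on an arm towards the robot an upright wooden grip. It slides against about 2.5 N of friction and stays where it is left; it cannot lift or turn.
- rail: fixed low wooden base 100 x 250 x 10 mm with two steel rods along its y axis; origin at the centre of its underside, on the counter; z up, y along the track, turned up to 0.2 rad about the vertical. The cruet's axis runs along the line x = 0 of this frame, at y = joint value - 0.07.
- carriage_grip (a point): about the centre of the carriage's upright wooden grip, a block 30 mm along the rail's x, 16 mm along the rail's y and 55 mm tall; the point lies 53 mm above the counter (the block reaches from 22 to 77 mm above the counter, carriage plate below). It stands 112 mm from the cruet's axis, towards the rail's -x. The point's axes are parallel to the rail's.
- cruet_mouth (a point): centre of the cruet's open round mouth, in the plane of its rim, 148 mm above the counter; the rim is 40 mm wide outside, the opening 34 mm. Moves with the carriage.
- marker: fixed pale wooden post, 14 mm square, 74 mm tall with a round head, behind the rail (70 mm to the rail's +x from the track's middle line); origin at the centre of its foot, axes parallel to the rail's. The cruet is level with it when the cruet's axis has the same y as the post in the rail's frame.
- funnel_collar (a point): centre of the straight round collar, 52 mm in outer diameter and 34 mm tall, that forms the top of a loose steel funnel (about 90 g, 84 mm tall, open from top to bottom); the top edge is 17 mm above this point, the lower end of the spout 67 mm below it. z points up along the funnel's axis. Collar sides are upright and can be gripped across from above; below the collar a cone narrows to the spout.
- funnel_tip (a point): centre of the lower end of the funnel's spout (13 mm wide), on the funnel's axis 67 mm below the middle of the collar.
- stand: fixed wooden block 60 x 60 x 50 mm with a 32 mm upright hole, in which the funnel hangs by its cone with the spout down, free to be lifted straight out; the middle of the collar is then 28 mm above the block's top. Origin at the centre of its underside.
- crate: fixed slatted pine crate, 280 mm along its x, 80 mm along its y, 90 mm tall, open on top, standing between the funnel's stand and the rail; origin at the centre of its underside, z up. Two bottles stand in it and rise above it.
- bottle_a: loose amber bottle, 54 mm wide, 140 mm tall, standing in the crate (its top 146 mm above the counter); origin at the centre of its underside. Leave alone.
- bottle_b: loose glass jar, 58 mm wide, 120 mm tall, standing in the crate (its top 126 mm above the counter); origin at the centre of its underside. Leave alone.
- squeezer: loose yellow plastic citrus squeezer, a round dish 116 mm wide with a ribbed cone, 49 mm tall, short tab handle; origin at the centre of its underside. Leave alone.
- stopper: loose cork stopper standing on the counter, 40 mm wide, 36 mm tall; origin at the centre of its underside. Leave alone.
Not all that is in view belongs to the job. Of the things shaped like the marker, the wooden one is meant. What is shaped like the stand but purple is not meant.

How it is judged (in metres and radians):
On the way, in this order (a step that is already met when the one before it is completed fails the run):
1. the carriage has been slid so that the cruet stands level with the marker post (within 8 mm) and is at rest, the funnel still in its stand (y of cruet_mouth in the frame of marker between -0.008 and 0.008 m and velocity of joint carriage between -0.01 and 0.01 m/s and horizontal distance between funnel_tip and stand below 0.015 m), for 0.2 s.
2. the funnel passes over the crate, its spout above the crate's top edge (z of funnel_tip in the frame of crate above 0.09 m and y of funnel_tip in the frame of crate between -0.04 and 0.04 m and x of funnel_tip in the frame of crate between -0.16 and 0.16 m).
At the end, for the whole second after the job is handed in: Cruet level with the marker within 8 mm; gripper holds the funnel still, upright within 7 degrees, spout end 6 to 26 mm above the rim of the cruet and within 8 mm of its axis, touching nothing else; bottles, squeezer and stopper within 20 mm of their places (y of cruet_mouth in the frame of marker between -0.008 and 0.008 m and horizontal distance between funnel_tip and cruet_mouth below 0.008 m and z of funnel_tip in the frame of cruet_mouth between 0.006 and 0.026 m and angle between funnel_tip's own z axis and vertical below 0.12 rad and contact force between funnel and the fingers above 1 N and contact force between funnel and carriage below 0.1 N and linear speed of funnel below 0.02 m/s and distance of each of bottle_a, bottle_b, squeezer, stopper from where it was at the start of the episode below 0.02 m); the arm keeps its last pose, push and grip.
It fails at once if the funnel touches the cruet or its carriage (contact force between funnel and carriage above 0.3 N).
It fails at once if the funnel bumps the crate or a bottle (contact force between funnel and crate above 0.5 N or contact force between funnel and bottle_a above 0.5 N or contact force between funnel and bottle_b above 0.5 N).
It fails at once if the arm bumps the crate (contact force between any of the arm, the fingers and crate above 3 N).
It fails at once if a bottle, the squeezer or the stopper is moved or knocked over (distance of any of bottle_a, bottle_b, squeezer, stopper from where it was at the start of the episode above 0.02 m or angle between any of bottle_a, bottle_b's own z axis and vertical above 0.3 rad or angle between stopper's own z axis and vertical above 0.5 rad).
It also fails if it takes over 58 s, if anything falls off the work surface, if the arm or the gripper's body presses on something with over 40 N, if the wrist force passes 120 N, or if a joint passes its speed limit or range.

## Working session

There is one attempt and no reset: what is moved stays moved. The work goes in short steps, Python scripts to look and compute and a tool call to move; the robot and the scene stay as the last step left them, time stands still between calls to the robot, and variables do not carry over. Pictures are saved under pics/ and viewed, about 8 in all and at most 12, crops included, and the job is handed in when it is done.

Besides the shell and the picture viewer there is one more tool, called after ">>>" as a command line: name --pt "numbers of a row" for each row, then --argument value for the rest. move_arm: Moves the arm, as the interface text tells. Its arguments: {"type":"object","properties":{"moves":{"type":"array","items":{"type":"array","items":{"type":"number"}}},"hand":{"type":"number"},"squeeze":{"type":"number"}},"required":["moves"]}

```bash
ls; mkdir -p pics; python3 - <<'E'
from rig import status,camera,r
import cv2,numpy as np,pickle
print(status.state())
for n in("top","side"):
    c=camera(n);cv2.imwrite(f"pics/{n}0.png",c["frame"]);pickle.dump(c,open(f"{n}0.pkl","wb"));print(n,c["mtx"].tolist(),np.round(c["pose"],3).tolist())
E
```

```text
pics
{'t': 0.0, 'q': array([-1.42870815e+00,  1.04700828e-01,  9.64465493e-02,  1.56389460e+00,
        1.60886127e-05,  1.35311144e+00]), 'qvel': array([-0.0019309 , -0.00052354,  0.00021637,  0.00010428,  0.00057801,
       -0.00055158]), 'joint_efforts': array([-6.99871180e-04, -5.56925189e+01,  5.03651655e+01,  1.69925066e-02,
       -2.30823371e-04, -6.35419269e-06]), 'ee_pos': array([ 211.24057953, -561.46734733,  403.90876801]), 'tcp_rot': array([-5.01398061e-04,  8.22210803e-01, -5.69182693e-01, -4.53888110e-04]), 'force': array([-0.32931137,  0.74638662,  0.99968458]), 'ft_torque': array([-0.00372199, -0.02793842,  0.01294359]), 'gripper_width': 85.23264142521664}
top [[434.37751345414347, 0.0, 317.69695491084707], [0.0, 434.37751345414347, 244.30424284559717], [0.0, 0.0, 1.0]] [[-0.017, -0.986, 0.166, 420.099], [-1.0, 0.015, -0.01, -23.668], [0.008, -0.166, -0.986, 934.627], [0.0, 0.0, 0.0, 1.0]]
side [[463.4662272941726, 0.0, 325.3773618888264], [0.0, 463.4662272941726, 241.5957662085765], [0.0, 0.0, 1.0]] [[-0.992, -0.07, 0.101, 479.401], [-0.122, 0.67, -0.733, 685.849], [-0.017, -0.739, -0.673, 785.736], [0.0, 0.0, 0.0, 1.0]]
```

View pics/top0.png

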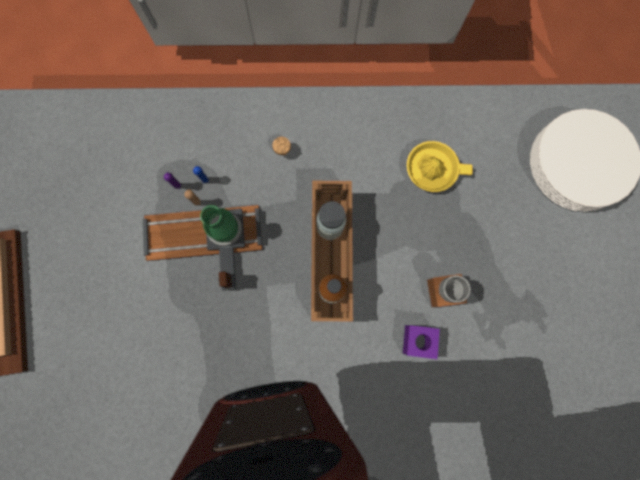

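View pics/side0.png

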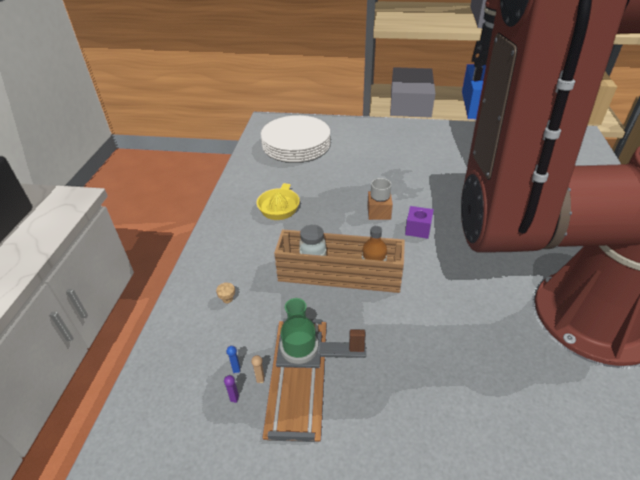

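Candidates: the posts in the top view are blue (200,173), purple (172,180) and wooden (190,195), so I choose the wooden one. The stands are brown with the funnel (450,290) and purple (422,341), so I choose the brown one. Next is a close crop to check this and pick pixels.

```bash
python3 - <<'E'
import cv2,numpy as np
t=cv2.imread("pics/top0.png");s=cv2.imread("pics/side0.png")
a=cv2.resize(t[160:300,130:290],None,fx=5,fy=5,interpolation=cv2.INTER_CUBIC)[:600]
def grid(im,x0,y0,f,st=20):
    for x in range(0,im.shape[1]//f+1):
        if (x+x0)%st==0: cv2.line(im,(x*f,0),(x*f,8),(0,255,255),1);cv2.putText(im,str(x+x0),(x*f,18),0,.35,(0,255,255),1)
    for y in range(0,im.shape[0]//f+1):
        if (y+y0)%st==0: cv2.line(im,(0,y*f),(8,y*f),(0,255,255),1);cv2.putText(im,str(y+y0),(10,y*f+4),0,.35,(0,255,255),1)
    return im
cv2.imwrite("pics/c1.png",grid(a,130,160,5))
b=cv2.resize(s[290:450,215:375],None,fx=3,fy=3,interpolation=cv2.INTER_CUBIC)
c=cv2.resize(s[165:245,360:440],None,fx=3,fy=3,interpolation=cv2.INTER_CUBIC)
d=cv2.resize(t[260:340,415:495],None,fx=3,fy=3,interpolation=cv2.INTER_CUBIC)
cv2.imwrite("pics/c2.png",np.hstack([grid(b,215,290,3),np.vstack([grid(c,360,165,3),grid(d,415,260,3)])]))
E
```

```text
(no output)
```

View pics/c1.png

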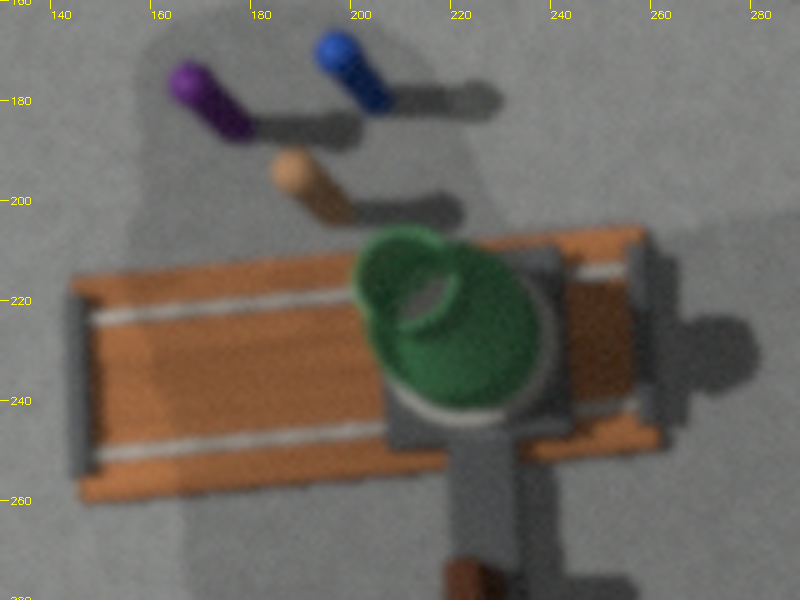

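View pics/c2.png

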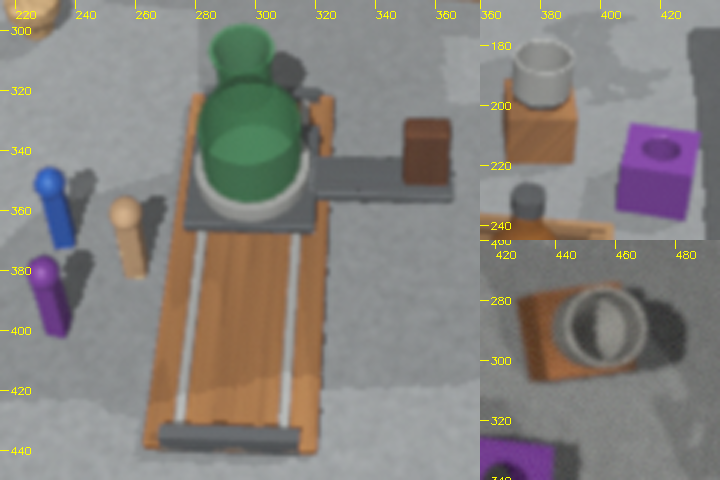

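Crops confirm the wooden post (head top-view (189,194), side (257,361)), the green cruet mouth (211,216)/(296,307), and the funnel ring in the brown stand (455,289)/(381,184).

```bash
cat > h.py <<'E'
import numpy as np,pickle
T=pickle.load(open("top0.pkl","rb"));S=pickle.load(open("side0.pkl","rb"))
def ray(c,p,P=None):
    P=c["pose"] if P is None else P
    d=P[:3,:3]@np.linalg.solve(c["mtx"],[p[0],p[1],1.]);return P[:3,3],d/np.linalg.norm(d)
def pl(c,p,z,P=None):
    o,d=ray(c,p,P);return o+d*(z-o[2])/d[2]
def tri(*rs):
    A=sum(np.eye(3)-np.outer(d,d) for o,d in rs);b=sum((np.eye(3)-np.outer(d,d))@o for o,d in rs);return np.linalg.solve(A,b)
E
python3 - <<'E'
from h import *
np.set_printoptions(precision=1,suppress=True)
C=[pl(T,p,10) for p in [(145,215),(259,205.6),(262.4,250),(146.4,260)]]
print(*C); c=sum(C)/4
for i in range(4):print(np.linalg.norm(C[i]-C[i-1]))
C2=[pl(S,p,10) for p in [(215+193/3,290+95/3),(215+333/3,290+97/3),(215+318/3,290+452/3),(215+145/3,290+447/3)]];print("side",*C2)
y=(C[1]+C[2]-C[0]-C[3]); y=-y/np.linalg.norm(y); x=np.array([y[1],-y[0],0])
print("c",c,"y",y,"ang",np.arctan2(-y[0],y[1]))
m=tri(ray(T,(189,194.2)),ray(S,(256.7,360.7)))
q=tri(ray(T,(211.4,215.6)),ray(S,(295.7,306.7)))
g=pl(S,(357.7,331.3),77); g2=pl(T,(224,278),77)
f=tri(ray(T,(455,289)),ray(S,(381,184.3)))
for n,v in dict(mark=m,markT=pl(T,(189,194.2),70),markS=pl(S,(256.7,360.7),70),cru=q,cruT=pl(T,(211.4,215.6),148),cruS=pl(S,(295.7,306.7),148),grip=g,gT=g2).items(): print(n,v,"rail x,y",(v-c)@x,(v-c)@y)
print("fun",f,pl(T,(455,289),95),pl(S,(381,184.3),95))
print("crate",*[pl(T,p,90) for p in [(313,181),(352,181),(353,320),(312,320)]],"jar",pl(T,(331,215),126),"amb",pl(T,(334,284),146))
E
```

```text
[645.8 341.3  10. ] [663.3  93.6  10. ] [564.8  85.7  10. ] [547.  333.5  10. ]
99.15741468937365
248.31746608004914
98.78705743335799
248.387154806426
side [661.6  98.9  10. ] [564.3  90.   10. ] [542.5 338.4  10. ] [640.2 346.8  10. ]
c [605.2 213.5  10. ] y [-0.1  1.  -0. ] ang 0.07110400617815671
mark [673.8 231.2  64.7] rail x,y 69.67104159422998 12.759735921330776
markT [673.7 229.7  70. ] rail x,y 69.44952247426181 11.279423778622633
markS [670.9 234.9  70. ] rail x,y 67.06378630100569 16.602108319436738
cru [608.6 164.8 145. ] rail x,y -0.05218078277746079 -48.83487473505832
cruT [609.2 164.1 148. ] rail x,y 0.44219936806984056 -49.57418493174821
cruS [606.8 167.5 148. ] rail x,y -1.719223133790015 -45.9771842821382
grip [495.4 155.7  77. ] rail x,y -113.60427951635073 -49.85885751050758
gT [499.6 153.2  77. ] rail x,y -109.66034013774468 -52.6381390501014
fun [ 469.  -296.2   95.1] [ 469.6 -296.3   95. ] [ 468.5 -296.2   95. ]
crate [691.8 -25.3  90. ] [ 690.7 -104.1   90. ] [413.8 -97.8  90. ] [415.1 -19.2  90. ] jar [612.3 -58.6 126. ] amb [479.1 -60.4 146. ]
```

Measurements agree between views: the cruet must move about 61.5 mm along rail +y. I'll plan the approach to the grip.

```bash
cat >> h.py <<'E'
from scipy.spatial.transform import Rotation as Ro
def plan(pos,yaw=None,vmax=.038,smax=6.5):
    """rows from the present pose to TCP pos (mm), tool x at yaw (deg), tool down; 8 rows a line"""
    from rig import status
    s=status.state();p=np.array(s["ee_pos"]);R=Ro.from_quat(np.roll(s["tcp_rot"],-1)).as_matrix()
    y0=np.degrees(np.arctan2(R[1,0],R[0,0]));yaw=y0 if yaw is None else yaw
    dy=yaw-y0;D=(np.array(pos)-p)/1000
    n=max(1,int(np.ceil(max(np.linalg.norm(D)/vmax,abs(dy)/smax))))
    print("t",round(s["t"],2),"pos",p.round(1),"yaw",round(y0,1),"tilt",np.degrees(np.arccos(-R[2,2])).round(2),"w",round(s["gripper_width"],1),"F",np.round(s["force"],1),"D",D.round(4),"dyaw",round(dy,1),"n",n)
    for k in range(n):
        a=np.radians(y0+dy*k/n);d=D/n
        v=[d@[np.cos(a),np.sin(a),0],d@[np.sin(a),-np.cos(a),0],-d[2],-dy/n]
        print([float(round(x,4)) for x in v[:3]]+[float(round(v[3],2))],end=",\n" if k%8==7 else ",")
    print()
E
python3 - <<'E'
from h import *
plan([497,156.6,330],94.07)
E
```

```text
t 0.1 pos [ 211.2 -561.5  404. ] yaw -69.4 tilt 0.07 w 85.6 F [ 0.3 -0.9  0.7] D [ 0.2858  0.7181 -0.074 ] dyaw 163.5 n 26
[-0.022, -0.02, 0.0028, -6.29],[-0.0197, -0.0223, 0.0028, -6.29],[-0.0171, -0.0243, 0.0028, -6.29],[-0.0143, -0.026, 0.0028, -6.29],[-0.0114, -0.0275, 0.0028, -6.29],[-0.0083, -0.0285, 0.0028, -6.29],[-0.0051, -0.0293, 0.0028, -6.29],[-0.0019, -0.0297, 0.0028, -6.29],
[0.0014, -0.0297, 0.0028, -6.29],[0.0046, -0.0294, 0.0028, -6.29],[0.0078, -0.0287, 0.0028, -6.29],[0.0109, -0.0277, 0.0028, -6.29],[0.0138, -0.0263, 0.0028, -6.29],[0.0166, -0.0246, 0.0028, -6.29],[0.0192, -0.0227, 0.0028, -6.29],[0.0216, -0.0204, 0.0028, -6.29],
[0.0237, -0.0179, 0.0028, -6.29],[0.0255, -0.0152, 0.0028, -6.29],[0.027, -0.0123, 0.0028, -6.29],[0.0282, -0.0093, 0.0028, -6.29],[0.0291, -0.0062, 0.0028, -6.29],[0.0296, -0.0029, 0.0028, -6.29],[0.0297, 0.0003, 0.0028, -6.29],[0.0295, 0.0036, 0.0028, -6.29],
[0.0289, 0.0068, 0.0028, -6.29],[0.028, 0.0099, 0.0028, -6.29],
```

>>> move_arm --pt "-0.022 -0.02 0.003 -6.3" --pt "-0.02 -0.022 0.003 -6.3" --pt "-0.017 -0.024 0.003 -6.3" --pt "-0.014 -0.026 0.003 -6.3" --pt "-0.011 -0.0275 0.003 -6.3" --pt "-0.008 -0.0285 0.003 -6.3" --pt "-0.005 -0.029 0.003 -6.3" --pt "-0.002 -0.03 0.003 -6.3"

```text
t: 0.77
ee_pos: [296.5, -335.2, 373.8]
tcp_rot: [-0.004, 0.989, -0.15, -0.002]
force: [1.1, -0.0, 0.1]
gripper_width: 85.4
```

>>> move_arm --pt "0.0014 -0.03 0.002 -6.3" --pt "0.0046 -0.0294 0.002 -6.3" --pt "0.008 -0.0287 0.002 -6.3" --pt "0.011 -0.0277 0.002 -6.3" --pt "0.014 -0.0263 0.002 -6.3" --pt "0.0166 -0.0246 0.002 -6.3" --pt "0.019 -0.0227 0.002 -6.3" --pt "0.0216 -0.0204 0.002 -6.3"

```text
t: 1.43
ee_pos: [374.1, -97.6, 356.1]
tcp_rot: [-0.005, 0.952, 0.305, -0.0]
force: [1.4, -0.6, -0.1]
gripper_width: 85.2
```

```bash
python3 - <<'E'
from h import *
plan([497,156.6,330],94.07)
E
```

```text
t 1.43 pos [374.1 -97.6 356.1] yaw 35.6 tilt 0.59 w 85.2 F [ 1.4 -0.6 -0.1] D [ 0.1229  0.2542 -0.0261] dyaw 58.5 n 10
[0.0248, -0.0135, 0.0026, -5.85],[0.026, -0.0109, 0.0026, -5.85],[0.027, -0.0082, 0.0026, -5.85],[0.0277, -0.0054, 0.0026, -5.85],[0.0281, -0.0026, 0.0026, -5.85],[0.0282, 0.0003, 0.0026, -5.85],[0.0281, 0.0032, 0.0026, -5.85],[0.0276, 0.006, 0.0026, -5.85],
[0.0268, 0.0088, 0.0026, -5.85],[0.0258, 0.0115, 0.0026, -5.85],
```

>>> move_arm --pt "0.025 -0.0135 0.003 -5.9" --pt "0.026 -0.011 0.003 -5.9" --pt "0.027 -0.008 0.003 -5.9" --pt "0.0277 -0.0054 0.003 -5.9" --pt "0.028 -0.0026 0.003 -5.9" --pt "0.028 0.0003 0.003 -5.9" --pt "0.028 0.003 0.003 -5.9" --pt "0.0276 0.006 0.003 -5.9"

```text
t: 2.1
ee_pos: [469.0, 121.0, 331.4]
tcp_rot: [-0.004, 0.735, 0.678, 0.002]
force: [0.3, -0.3, 0.1]
gripper_width: 85.4
```

>>> move_arm --pt "0.027 0.009 0.003 -5.9" --pt "0.026 0.0115 0.003 -5.9" --pt "0 0 0 0" --pt "0 0 0 0"

```text
t: 2.43
ee_pos: [491.6, 181.2, 322.6]
tcp_rot: [-0.006, 0.653, 0.757, 0.001]
force: [-0.8, -0.7, 0.8]
gripper_width: 85.5
```

```bash
python3 - <<'E'
from h import *
from rig import camera
import cv2
plan([497,156.6,330],94.07)
from rig import status
s=status.state();c=camera("wrist");cv2.imwrite("pics/w1.png",c["frame"]);print(c["mtx"],c["mount"])
pickle.dump((s,c),open("w1.pkl","wb"))
E
```

```text
t 2.43 pos [491.6 181.2 322.6] yaw 98.4 tilt 0.68 w 85.5 F [-0.8 -0.7  0.8] D [ 0.0054 -0.0246  0.0074] dyaw -4.4 n 1
[-0.0252, 0.0017, -0.0074, 4.36],
[[350.31348838   0.         318.20862795]
 [  0.         350.31348838 237.47753965]
 [  0.           0.           1.        ]] [[ 9.99999643e-01  4.84863360e-04 -6.91695344e-04 -2.74186375e-01]
 [-2.87521104e-04  9.65337474e-01  2.61004749e-01 -6.51988553e+01]
 [ 7.94271076e-04 -2.61004457e-01  9.65337269e-01  3.08669780e+01]
 [ 0.00000000e+00  0.00000000e+00  0.00000000e+00  1.00000000e+00]]
```

View pics/w1.png

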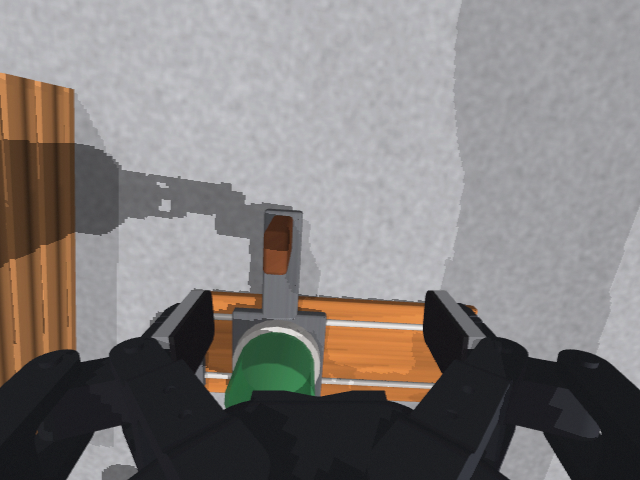

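Wrist picture shows the grip's top face centred near (277,258), clear of the cruet; jaws roughly along the rail.

```bash
python3 - <<'E'
from h import *
import cv2
s,c=pickle.load(open("w1.pkl","rb"))
P=np.eye(4);P[:3,:3]=Ro.from_quat(np.roll(s["tcp_rot"],-1)).as_matrix();P[:3,3]=s["ee_pos"];P=P@c["mount"]
print(pl(c,(277,259),77,P), pl(c,(277,246),77,P),pl(c,(277,273),77,P))
hsv=cv2.cvtColor(c["frame"],cv2.COLOR_BGR2HSV)[205:280,255:300]
print(c["frame"][210:280:5,278].tolist())
plan([497,155.5,260],94.07)
E
```

```text
[500.96887158 157.96558656  77.        ] [492.29924642 156.94362433  77.        ] [510.50079942 159.08919572  77.        ]
[[62, 59, 59], [49, 54, 68], [24, 39, 66], [26, 39, 66], [25, 39, 65], [30, 46, 77], [30, 46, 78], [31, 45, 79], [29, 45, 77], [44, 73, 128], [44, 73, 126], [46, 76, 132], [45, 76, 131], [116, 111, 111]]
t 2.48 pos [491.5 180.9 322.5] yaw 98.4 tilt 0.7 w 85.3 F [-0.9 -0.3 -1.1] D [ 0.0055 -0.0254 -0.0625] dyaw -4.3 n 2
[-0.013, 0.0009, 0.0313, 2.16],[-0.0129, 0.0014, 0.0313, 2.16],
```

>>> move_arm --pt "-0.012 0.001 0.03 2.2" --pt "-0.012 0.001 0.028 2.0" --pt "0 0 0 0" --pt "0 0 0 0"

```text
t: 2.82
ee_pos: [496.0, 155.2, 264.6]
tcp_rot: [-0.005, 0.684, 0.73, 0.002]
force: [0.7, 0.0, 0.3]
gripper_width: 85.5
```

```bash
python3 - <<'E'
from h import *
plan([497,157,210],94.07,vmax=.018)
E
```

```text
t 2.82 pos [496.  155.2 264.6] yaw 93.7 tilt 0.62 w 85.5 F [0.7 0.  0.3] D [ 0.001   0.0018 -0.0546] dyaw 0.4 n 4
[0.0004, 0.0003, 0.0136, -0.09],[0.0004, 0.0003, 0.0136, -0.09],[0.0004, 0.0003, 0.0136, -0.09],[0.0004, 0.0003, 0.0136, -0.09],
```

>>> move_arm --pt "0.0005 0.0005 0.0136 0" --pt "0.0005 0.0005 0.0136 0" --pt "0.0005 0 0.0136 0" --pt "0 0 0.011 0" --pt "0 0 0 0"

```text
t: 3.23
ee_pos: [497.8, 157.1, 213.0]
tcp_rot: [-0.003, 0.684, 0.729, 0.004]
force: [0.1, 0.3, 0.1]
gripper_width: 85.6
```

>>> move_arm --pt "0 0 0 0" --pt "0 0 0 0" --pt "0 0 0 0" --pt "0 0 0 0" --pt "0 0 0 0" --pt "0 0 0 0" --pt "0 0 0 0" --pt "0 0 0 0" --hand 255 --squeeze 30

```text
t: 3.9
ee_pos: [498.4, 157.6, 215.0]
tcp_rot: [-0.002, 0.683, 0.73, 0.005]
force: [1.3, -0.2, -1.5]
gripper_width: 15.8
```

>>> move_arm --pt "0.006 0 0 0" --pt "0.006 0 0 0" --pt "0.006 0 0 0" --pt "0.006 0 0 0" --pt "0.006 0 0 0" --pt "0.006 0 0 0" --pt "0.006 0 0 0" --pt "0 0 0 0"

```text
t: 4.57
ee_pos: [494.8, 203.8, 215.0]
tcp_rot: [-0.002, 0.683, 0.73, 0.003]
force: [0.4, -0.3, 0.1]
gripper_width: 15.8
```

```bash
python3 - <<'E'
from h import *
p0=np.array([498.4,157.6,215]);y=np.array([-.071,.9975,0])
plan(p0+61.5*y,94.07,vmax=.006)
E
```

```text
t 4.57 pos [494.8 203.8 215. ] yaw 93.8 tilt 0.44 w 15.8 F [ 0.4 -0.3  0.1] D [-0.0008  0.0151 -0.    ] dyaw 0.3 n 3
[0.0051, 0.0001, 0.0, -0.09],[0.0051, 0.0001, 0.0, -0.09],[0.0051, 0.0001, 0.0, -0.09],
```

>>> move_arm --pt "0.005 0 0 0" --pt "0.005 0 0 0" --pt "0.003 0 0 0" --pt "0 0 0 0" --pt "0 0 0 0"

```text
t: 4.98
ee_pos: [493.7, 218.6, 215.0]
tcp_rot: [-0.002, 0.683, 0.73, 0.003]
force: [-0.4, -3.1, -0.1]
gripper_width: 15.5
```

```bash
python3 - <<'E'
from h import *
from rig import camera
import cv2
p0=np.array([498.4,157.6,215]);y=np.array([-.071,.9975,0])
plan(p0+61.5*y,94.07,vmax=.006)
out=[]
for n in("top","side"):
    c=camera(n);pickle.dump(c,open(n+"1.pkl","wb"))
    x0,y0=(150,165) if n=="top" else (230,310)
    out.append(cv2.resize(c["frame"][y0:y0+100,x0:x0+80],None,fx=5,fy=5,interpolation=cv2.INTER_CUBIC))
cv2.imwrite("pics/c3.png",np.hstack(out))
E
```

```text
t 4.98 pos [493.7 218.6 215. ] yaw 93.8 tilt 0.42 w 15.5 F [-0.4 -3.1 -0.1] D [ 0.0004  0.0003 -0.    ] dyaw 0.2 n 1
[0.0003, 0.0004, 0.0, -0.22],
```

View pics/c3.png

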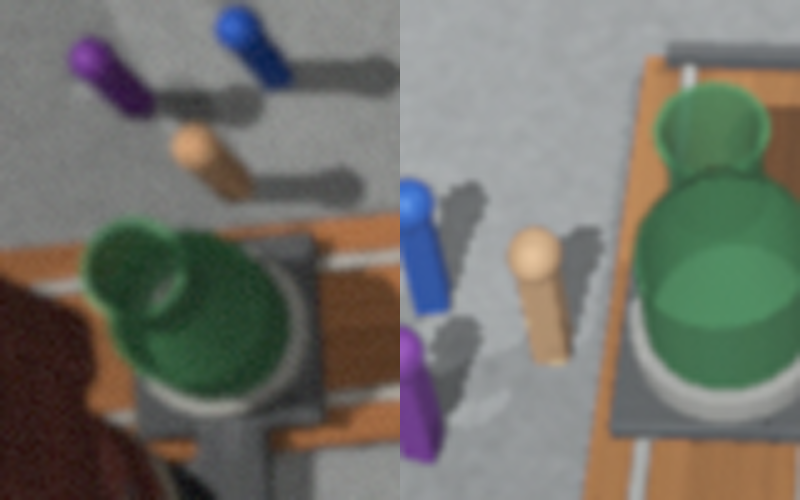

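```bash
python3 - <<'E'
from h import *
np.set_printoptions(precision=1,suppress=True)
a=.0711;x=np.array([np.cos(a),np.sin(a),0]);y=np.array([-np.sin(a),np.cos(a),0]);c=np.array([605.2,213.5,0])
m=tri(ray(T,(189,194.4)),ray(S,(256.8,360.8)))
q=tri(ray(T,(177.2,219.2)),ray(S,(292.6,335.6)))
for v in(m,q,pl(T,(177.2,219.2),148),pl(S,(292.6,335.6),148),pl(T,(189,194.4),67),pl(S,(256.8,360.8),67)):print(v,(v-c)@x,(v-c)@y)
E
```

```text
[673.5 231.3  64.4] 69.43737510359097 12.866872412356395
[602.8 227.8 145.7] -1.3554832486731123 14.407622463739925
[603.3 227.1 148. ] -0.9450318021338328 13.682065882275017
[601.4 229.6 148. ] -2.6376150726147913 16.311614184402305
[674.1 230.6  67. ] 69.9878747748291 12.140235668768629
[671.5 233.2  67. ] 67.54063477482373 14.889550361932253
```

Cruet and post agree within about 1.5 mm in both views. Release, rise, and go to the funnel.

>>> move_arm --pt "0 0 0 0" --pt "0 0 0 0" --pt "0 0 0 0" --pt "0 0 0 0" --pt "0 0 0 0" --pt "0 0 0 0" --hand 0

```text
t: 5.58
ee_pos: [494.6, 218.5, 216.2]
tcp_rot: [-0.002, 0.684, 0.73, 0.006]
force: [0.5, 0.5, -0.7]
gripper_width: 84.7
```

>>> move_arm --pt "0 0 -0.01 0" --pt "0 0 -0.025 0" --pt "0 0 -0.03 0" --pt "0 0 -0.035 0" --pt "0 0 -0.035 0" --pt "0 0 -0.03 0" --pt "0 0 -0.01 0" --pt "0 0 0 0"

```text
t: 6.25
ee_pos: [491.7, 216.1, 402.1]
tcp_rot: [-0.003, 0.684, 0.73, 0.005]
force: [0.8, -0.2, -0.3]
gripper_width: 85.5
```

```bash
python3 - <<'E'
from h import *
plan([469,-240,400],30)
plan([469,-296,400],30)
E
```

```text
t 6.25 pos [491.7 216.1 402.1] yaw 93.7 tilt 0.65 w 85.5 F [ 0.8 -0.2 -0.3] D [-0.0227 -0.4561 -0.0021] dyaw -63.7 n 13
[-0.0349, -0.004, 0.0002, 4.9],[-0.0351, -0.001, 0.0002, 4.9],[-0.0351, 0.002, 0.0002, 4.9],[-0.0348, 0.005, 0.0002, 4.9],[-0.0342, 0.0079, 0.0002, 4.9],[-0.0334, 0.0108, 0.0002, 4.9],[-0.0324, 0.0136, 0.0002, 4.9],[-0.0311, 0.0164, 0.0002, 4.9],
[-0.0296, 0.019, 0.0002, 4.9],[-0.0279, 0.0214, 0.0002, 4.9],[-0.0259, 0.0237, 0.0002, 4.9],[-0.0238, 0.0258, 0.0002, 4.9],[-0.0215, 0.0278, 0.0002, 4.9],
t 6.25 pos [491.7 216.1 402.1] yaw 93.7 tilt 0.65 w 85.5 F [ 0.8 -0.2 -0.3] D [-0.0227 -0.5121 -0.0021] dyaw -63.7 n 14
[-0.0364, -0.004, 0.0001, 4.55],[-0.0366, -0.0011, 0.0001, 4.55],[-0.0366, 0.0018, 0.0001, 4.55],[-0.0363, 0.0047, 0.0001, 4.55],[-0.0358, 0.0076, 0.0001, 4.55],[-0.0351, 0.0104, 0.0001, 4.55],[-0.0342, 0.0132, 0.0001, 4.55],[-0.033, 0.0158, 0.0001, 4.55],
[-0.0317, 0.0184, 0.0001, 4.55],[-0.0301, 0.0208, 0.0001, 4.55],[-0.0283, 0.0232, 0.0001, 4.55],[-0.0264, 0.0253, 0.0001, 4.55],[-0.0243, 0.0274, 0.0001, 4.55],[-0.0221, 0.0292, 0.0001, 4.55],
```

>>> move_arm --pt "-0.025 -0.003 0 0" --pt "-0.036 -0.004 0 0" --pt "-0.036 -0.004 0 0" --pt "-0.036 -0.004 0 0" --pt "-0.036 -0.004 0 0" --pt "-0.036 -0.004 0 0" --pt "-0.036 -0.004 0 0" --pt "-0.036 -0.004 0 0"

```text
t: 6.92
ee_pos: [477.1, -66.7, 392.3]
tcp_rot: [-0.006, 0.679, 0.734, 0.005]
force: [1.0, 0.6, 0.7]
gripper_width: 85.4
```

```bash
python3 - <<'E'
from h import *
plan([469,-296,340],94)
E
```

```text
t 6.92 pos [477.1 -66.7 392.3] yaw 94.4 tilt 0.87 w 85.4 F [1.  0.6 0.7] D [-0.0081 -0.2293 -0.0523] dyaw -0.4 n 7
[-0.0326, -0.0037, 0.0075, 0.06],[-0.0326, -0.0036, 0.0075, 0.06],[-0.0326, -0.0036, 0.0075, 0.06],[-0.0326, -0.0036, 0.0075, 0.06],[-0.0326, -0.0035, 0.0075, 0.06],[-0.0326, -0.0035, 0.0075, 0.06],[-0.0326, -0.0035, 0.0075, 0.06],
```

>>> move_arm --pt "-0.034 -0.0037 0 0" --pt "-0.034 -0.0036 0.003 0" --pt "-0.034 -0.0036 0.006 0" --pt "-0.034 -0.0036 0.008 0" --pt "-0.034 -0.0035 0.008 0" --pt "-0.022 -0.0035 0.008 0" --pt "-0.008 -0.001 0 0" --pt "0 0 0 0"

```text
t: 7.58
ee_pos: [463.9, -282.4, 344.1]
tcp_rot: [-0.01, 0.682, 0.731, 0.005]
force: [-0.3, -0.5, 1.1]
gripper_width: 85.3
```

>>> move_arm --pt "0 0 0 0"

```text
t: 7.67
ee_pos: [463.7, -282.1, 343.3]
tcp_rot: [-0.011, 0.683, 0.731, 0.005]
force: [0.2, 0.5, 0.2]
gripper_width: 85.4
```

```bash
python3 - <<'E'
from h import *
from rig import camera,status
import cv2
plan([469,-296,340],94)
s=status.state();c=camera("wrist");cv2.imwrite("pics/w2.png",c["frame"])
pickle.dump((s,c),open("w2.pkl","wb"))
E
```

```text
t 7.67 pos [ 463.7 -282.1  343.3] yaw 93.9 tilt 1.43 w 85.4 F [0.2 0.5 0.2] D [ 0.0053 -0.0139 -0.0033] dyaw 0.1 n 1
[-0.0143, 0.0044, 0.0033, -0.12],
```

View pics/w2.png

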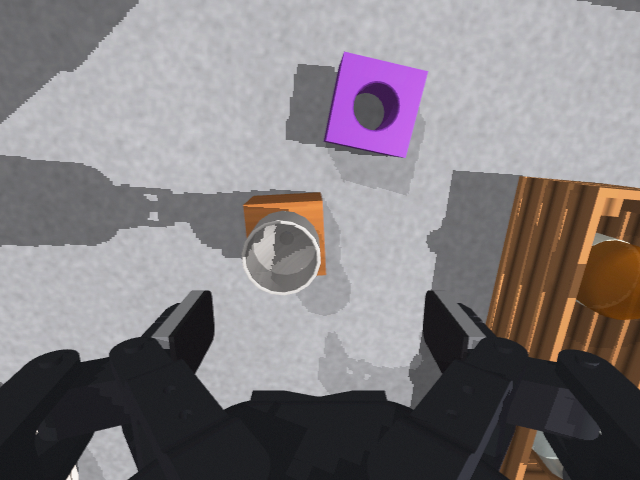

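Ring of the funnel top centred at (282,253) in the brown stand; the purple decoy is at (376,105).

```bash
python3 - <<'E'
from h import *
s,c=pickle.load(open("w2.pkl","rb"))
R=Ro.from_quat(np.roll(s["tcp_rot"],-1)).as_matrix()
P=np.eye(4);P[:3,:3]=R;P[:3,3]=s["ee_pos"];P=P@c["mount"]
f=pl(c,(282,253),95,P);print(f,R[:,2])
o=np.array([f[0],f[1],0])-155*np.array([R[0,2],R[1,2],0])
for ff in ([469,-296.2],f[:2]): plan([ff[0]-155*R[0,2],ff[1]-155*R[1,2],262],94,vmax=.03)
E
```

```text
[ 466.75519408 -299.93466569   95.        ] [-0.00989212  0.02287916 -0.9996893 ]
t 7.72 pos [ 463.8 -281.7  343.5] yaw 93.9 tilt 1.41 w 85.2 F [ 0.1  0.4 -0.4] D [ 0.0067 -0.0181 -0.0815] dyaw 0.1 n 3
[-0.0062, 0.0018, 0.0272, -0.03],[-0.0062, 0.0018, 0.0272, -0.03],[-0.0062, 0.0018, 0.0272, -0.03],
t 7.72 pos [ 463.8 -281.7  343.5] yaw 93.9 tilt 1.41 w 85.2 F [ 0.1  0.4 -0.4] D [ 0.0045 -0.0218 -0.0815] dyaw 0.1 n 3
[-0.0074, 0.001, 0.0272, -0.03],[-0.0074, 0.001, 0.0272, -0.03],[-0.0074, 0.001, 0.0272, -0.03],
```

>>> move_arm --pt "-0.007 0.0015 0.02 0" --pt "-0.007 0.0015 0.025 0" --pt "-0.005 0.0015 0.015 0" --pt "0 0 0.005 0" --pt "0 0 0 0"

```text
t: 8.13
ee_pos: [471.9, -292.8, 279.8]
tcp_rot: [-0.009, 0.679, 0.734, 0.005]
force: [-0.6, 0.4, -0.1]
gripper_width: 85.2
```

```bash
python3 - <<'E'
from h import *
from rig import status
R=Ro.from_quat(np.roll(status.state()["tcp_rot"],-1)).as_matrix()
plan([468-155*R[0,2],-298-155*R[1,2],231],94,vmax=.018)
E
```

```text
t 8.13 pos [ 471.9 -292.8  279.8] yaw 94.4 tilt 1.18 w 85.2 F [-0.6  0.4 -0.1] D [-0.003  -0.0083 -0.0488] dyaw -0.4 n 3
[-0.0027, -0.0012, 0.0163, 0.13],[-0.0027, -0.0012, 0.0163, 0.13],[-0.0027, -0.0012, 0.0163, 0.13],
```

>>> move_arm --pt "-0.003 -0.001 0.012 0" --pt "-0.003 -0.001 0.014 0" --pt "-0.002 -0.001 0.012 0" --pt "0 0 0.007 0" --pt "0 0 0 0" --pt "0 0 0 0"

```text
t: 8.63
ee_pos: [470.1, -298.4, 233.2]
tcp_rot: [-0.007, 0.678, 0.735, 0.005]
force: [-0.3, 0.4, 0.3]
gripper_width: 85.0
```

```bash
python3 - <<'E'
from h import *
from rig import status,camera
import cv2
s=status.state()
R=Ro.from_quat(np.roll(s["tcp_rot"],-1)).as_matrix()
plan([468-155*R[0,2],-298-155*R[1,2],231],94,vmax=.018)
c=camera("wrist");cv2.imwrite("pics/w3.png",c["frame"])
E
```

```text
t 8.63 pos [ 470.1 -298.4  233.2] yaw 94.6 tilt 1.04 w 85.0 F [-0.3  0.4  0.3] D [-0.0016 -0.0023 -0.0022] dyaw -0.6 n 1
[-0.0022, -0.0018, 0.0022, 0.58],
```

View pics/w3.png

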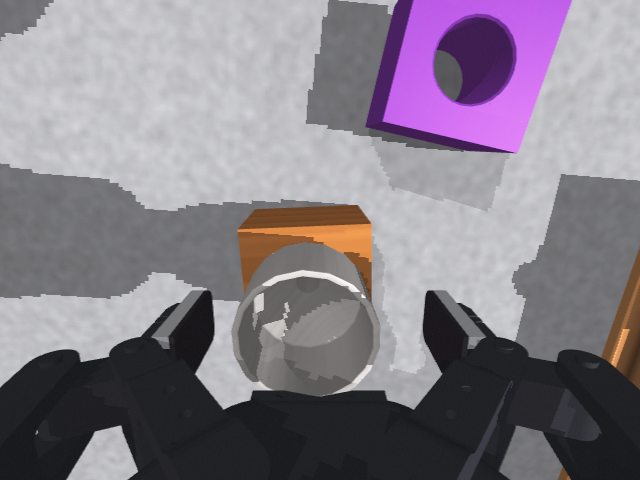

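Funnel collar sits between the open pads, ring centre (306,332), about 4 mm toward the left pad; I'll centre it before closing.

```bash
python3 - <<'E'
from h import *
from rig import status,camera
s=status.state();c=camera("wrist")
R=Ro.from_quat(np.roll(s["tcp_rot"],-1)).as_matrix()
P=np.eye(4);P[:3,:3]=R;P[:3,3]=s["ee_pos"];P=P@c["mount"]
f=pl(c,(306.5,332),95,P);print(f)
print("axis at collar in tool:",R.T@(np.array([f[0],f[1],78])-s["ee_pos"]),s["ee_pos"])
E
```

```text
[ 467.33863422 -300.4035792    95.        ]
axis at collar in tool: [ -4.60373091  -2.60426517 155.1860704 ] [ 470.07902481 -298.39801575  233.23904456]
```

>>> move_arm --pt "-0.0045 -0.0025 0.001 0" --pt "0 0 0 0" --pt "0 0 0 0"

```text
t: 8.98
ee_pos: [468.3, -304.2, 234.0]
tcp_rot: [-0.006, 0.678, 0.735, 0.005]
force: [-0.2, 1.1, 0.4]
gripper_width: 85.6
```

>>> move_arm --pt "0 0 0 0" --pt "0 0 0 0" --pt "0 0 0 0" --pt "0 0 0 0" --pt "0 0 0 0" --pt "0 0 0 0" --pt "0 0 0 0" --pt "0 0 0 0" --hand 255 --squeeze 40

```text
t: 9.65
ee_pos: [468.5, -303.6, 235.4]
tcp_rot: [-0.006, 0.678, 0.735, 0.006]
force: [-1.1, 0.7, 0.8]
gripper_width: 51.8
```

```bash
python3 - <<'E'
from h import *
from rig import status
plan([467.5,-300,233],94);print(status.state()["tcp_rot"])
E
```

```text
t 9.65 pos [ 468.5 -303.6  235.4] yaw 94.6 tilt 0.97 w 51.8 F [-1.1  0.7  0.8] D [-0.001   0.0036 -0.0024] dyaw -0.6 n 1
[0.0037, -0.0007, 0.0024, 0.61],
[-0.00592051  0.67806711  0.73495078  0.00610698]
```

>>> move_arm --pt "0 0 -0.006 0" --pt "0 0 -0.012 0" --pt "0 0 -0.02 0" --pt "0 0 -0.025 0" --pt "0 0 -0.025 0" --pt "0 0 -0.025 0" --pt "0 0 -0.025 0" --pt "0 0 -0.025 0"

```text
t: 10.32
ee_pos: [466.8, -305.3, 403.7]
tcp_rot: [-0.01, 0.678, 0.735, 0.006]
force: [0.4, -0.7, -1.4]
gripper_width: 51.6
```

```bash
python3 - <<'E'
from h import *
plan([603.5,227.3,420],94.6)
E
```

```text
t 10.32 pos [ 466.8 -305.3  403.7] yaw 94.6 tilt 1.37 w 51.6 F [ 0.4 -0.7 -1.4] D [0.1367 0.5326 0.0163] dyaw 0.0 n 15
[0.0347, 0.0119, -0.0011, -0.0],[0.0347, 0.0119, -0.0011, -0.0],[0.0347, 0.0119, -0.0011, -0.0],[0.0347, 0.0119, -0.0011, -0.0],[0.0347, 0.0119, -0.0011, -0.0],[0.0347, 0.0119, -0.0011, -0.0],[0.0347, 0.0119, -0.0011, -0.0],[0.0347, 0.0119, -0.0011, -0.0],
[0.0347, 0.0119, -0.0011, -0.0],[0.0347, 0.0119, -0.0011, -0.0],[0.0347, 0.0119, -0.0011, -0.0],[0.0347, 0.0119, -0.0011, -0.0],[0.0347, 0.0119, -0.0011, -0.0],[0.0347, 0.0119, -0.0011, -0.0],[0.0347, 0.0119, -0.0011, -0.0],
```

>>> move_arm --pt "0 0 -0.015 0" --pt "0.01 0.003 -0.006 0" --pt "0.018 0.006 -0.003 0" --pt "0.02 0.007 -0.003 0" --pt "0.02 0.007 -0.003 0" --pt "0.02 0.007 -0.003 0" --pt "0.02 0.007 -0.003 0" --pt "0.02 0.007 -0.003 0"

```text
t: 10.98
ee_pos: [500.8, -170.0, 456.9]
tcp_rot: [-0.004, 0.681, 0.732, 0.005]
force: [0.4, -0.1, -0.7]
gripper_width: 51.6
```

```bash
python3 - <<'E'
from h import *
plan([603.5,227.3,420],94.6,vmax=.022)
E
```

```text
t 10.98 pos [ 500.8 -170.   456.9] yaw 94.2 tilt 0.81 w 51.6 F [ 0.4 -0.1 -0.7] D [ 0.1027  0.3973 -0.0369] dyaw 0.4 n 19
[0.0205, 0.0069, 0.0019, -0.02],[0.0205, 0.0069, 0.0019, -0.02],[0.0205, 0.0069, 0.0019, -0.02],[0.0205, 0.0069, 0.0019, -0.02],[0.0205, 0.0069, 0.0019, -0.02],[0.0204, 0.007, 0.0019, -0.02],[0.0204, 0.007, 0.0019, -0.02],[0.0204, 0.007, 0.0019, -0.02],
[0.0204, 0.007, 0.0019, -0.02],[0.0204, 0.007, 0.0019, -0.02],[0.0204, 0.007, 0.0019, -0.02],[0.0204, 0.007, 0.0019, -0.02],[0.0204, 0.007, 0.0019, -0.02],[0.0204, 0.007, 0.0019, -0.02],[0.0204, 0.007, 0.0019, -0.02],[0.0204, 0.007, 0.0019, -0.02],
[0.0204, 0.007, 0.0019, -0.02],[0.0204, 0.007, 0.0019, -0.02],[0.0204, 0.0071, 0.0019, -0.02],
```

Tip at z≈232, well clear. Cross the crate.

>>> move_arm --pt "0.02 0.007 0 0" --pt "0.02 0.007 0 0" --pt "0.02 0.007 0 0" --pt "0.02 0.007 0 0" --pt "0.02 0.007 0 0" --pt "0.02 0.007 0 0" --pt "0.02 0.007 0 0" --pt "0.02 0.007 0 0"

```text
t: 11.65
ee_pos: [543.6, 8.4, 460.9]
tcp_rot: [-0.005, 0.68, 0.733, 0.006]
force: [0.4, 0.9, -1.4]
gripper_width: 51.6
```

```bash
python3 - <<'E'
from h import *
plan([603.5,227.3,430],94.6,vmax=.022)
E
```

```text
t 11.65 pos [543.6   8.4 460.9] yaw 94.3 tilt 0.86 w 51.6 F [ 0.4  0.9 -1.4] D [ 0.0599  0.2189 -0.0309] dyaw 0.3 n 11
[0.0194, 0.0069, 0.0028, -0.03],[0.0194, 0.0069, 0.0028, -0.03],[0.0194, 0.0069, 0.0028, -0.03],[0.0194, 0.0069, 0.0028, -0.03],[0.0194, 0.007, 0.0028, -0.03],[0.0194, 0.007, 0.0028, -0.03],[0.0194, 0.007, 0.0028, -0.03],[0.0194, 0.007, 0.0028, -0.03],
[0.0194, 0.007, 0.0028, -0.03],[0.0194, 0.007, 0.0028, -0.03],[0.0194, 0.007, 0.0028, -0.03],
```

>>> move_arm --pt "0.02 0.007 0.002 0" --pt "0.02 0.007 0.002 0" --pt "0.02 0.007 0.002 0" --pt "0.02 0.007 0.002 0" --pt "0.02 0.007 0.002 0" --pt "0.02 0.007 0.002 0" --pt "0.02 0.007 0.002 0" --pt "0.01 0.003 0 0"

```text
t: 12.32
ee_pos: [581.1, 177.5, 448.9]
tcp_rot: [-0.006, 0.679, 0.734, 0.005]
force: [-0.1, 0.3, -1.8]
gripper_width: 51.6
```

>>> move_arm --pt "0.005 0 0 0" --pt "0 0 0 0"

```text
t: 12.48
ee_pos: [579.9, 185.2, 448.6]
tcp_rot: [-0.007, 0.678, 0.735, 0.005]
force: [-0.4, 0.3, -0.9]
gripper_width: 51.5
```

```bash
python3 - <<'E'
from h import *
from rig import status
R=Ro.from_quat(np.roll(status.state()["tcp_rot"],-1)).as_matrix();print(R[:,2])
plan([603.5-224*R[0,2],227.3-224*R[1,2],410],94.3,vmax=.015)
E
```

```text
[-0.00345627  0.0163092  -0.99986102]
t 12.48 pos [579.9 185.2 448.6] yaw 94.7 tilt 0.96 w 51.5 F [-0.4  0.3 -0.9] D [ 0.0244  0.0384 -0.0386] dyaw -0.4 n 4
[0.0091, 0.0069, 0.0097, 0.09],[0.0091, 0.0068, 0.0097, 0.09],[0.0091, 0.0068, 0.0097, 0.09],[0.0091, 0.0068, 0.0097, 0.09],
```

>>> move_arm --pt "0.009 0.007 0.008 0" --pt "0.009 0.007 0.009 0" --pt "0.009 0.007 0.009 0" --pt "0.007 0.005 0.004 0" --pt "0 0 0 0" --pt "0 0 0 0"

```text
t: 12.98
ee_pos: [605.2, 222.2, 415.7]
tcp_rot: [-0.007, 0.679, 0.734, 0.004]
force: [0.4, 0.5, -0.3]
gripper_width: 51.8
```

```bash
python3 - <<'E'
from h import *
from rig import status,camera
import cv2
R=Ro.from_quat(np.roll(status.state()["tcp_rot"],-1)).as_matrix();print(R[:,2])
plan([603.5-224*R[0,2],227.3-224*R[1,2],388],94.3,vmax=.015)
out=[]
for n in("top","side"):
    c=camera(n);cv2.imwrite(f"pics/{n}2.png",c["frame"])
    x0,y0=(130,160) if n=="top" else (230,260)
    out.append(cv2.resize(c["frame"][y0:y0+120,x0:x0+80],None,fx=5,fy=5,interpolation=cv2.INTER_CUBIC))
cv2.imwrite("pics/c4.png",np.hstack(out))
E
```

```text
[-0.00387981  0.01533479 -0.99987489]
t 12.98 pos [605.2 222.2 415.7] yaw 94.4 tilt 0.91 w 51.8 F [ 0.4  0.5 -0.3] D [-0.0008  0.0016 -0.0277] dyaw -0.1 n 2
[0.0009, -0.0003, 0.0138, 0.07],[0.0009, -0.0003, 0.0138, 0.07],
```

View pics/c4.png

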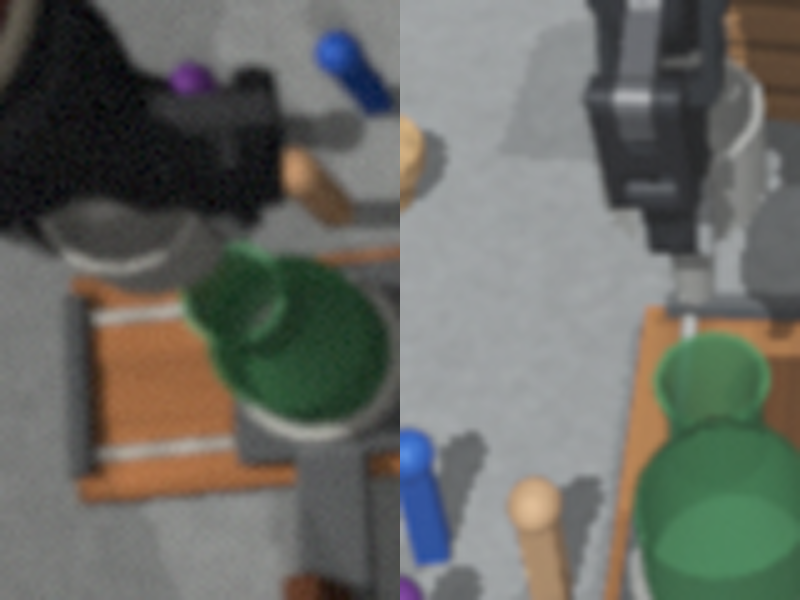

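```bash
python3 - <<'E'
from h import *
np.set_printoptions(precision=1,suppress=True)
def pr(c,X):
    P=c["pose"];v=c["mtx"]@(P[:3,:3].T@(np.array(X)-P[:3,3]));return v[:2]/v[2]
print("side tip pred",pr(S,[604.3,225.7,191.5]),"obs 288.4,321")
print("top ring pred",pr(T,[604.5,225,275]),"obs 154,199")
print("mouth side pred",pr(S,[603.5,227.3,148]),"obs 292.6,335.6","top",pr(T,[603.5,227.3,148]),"obs 177.2,219.2")
print("obs ring->world", pl(T,(154,199.2),275), "obs tip->", pl(S,(288.4,320),191.5),"tri-ish x from side mouth",pl(S,(292.6,335.6),148))
E
```

```text
side tip pred [289.5 317.3] obs 288.4,321
top ring pred [153.3 200.3] obs 154,199
mouth side pred [291.6 334.4] obs 292.6,335.6 top [177.1 219.1] obs 177.2,219.2
obs ring->world [606.3 223.9 275. ] obs tip-> [605.1 231.4 191.5] tri-ish x from side mouth [601.4 229.6 148. ]
```

Both views suggest the funnel is about 3 mm too far in +x and 2 mm short in y. I'll correct while descending.

>>> move_arm --pt "0.001 -0.001 0.005 0" --pt "0.001 -0.001 0.005 0" --pt "0 0 0.005 0" --pt "0 0 0.004 0" --pt "0 0 0 0" --pt "0 0 0 0"

```text
t: 13.58
ee_pos: [602.3, 222.8, 396.8]
tcp_rot: [-0.006, 0.68, 0.733, 0.005]
force: [0.5, 0.1, 0.6]
gripper_width: 51.7
```

```bash
python3 - <<'E'
from h import *
from rig import status,camera
import cv2
R=Ro.from_quat(np.roll(status.state()["tcp_rot"],-1)).as_matrix();print(R[:,2],status.state()["ee_pos"]+224.4*R[:,2])
plan([602-224*R[0,2],227.3-224*R[1,2],387.5],94.3,vmax=.015)
out=[]
for n in("top","side"):
    c=camera(n);cv2.imwrite(f"pics/{n}3.png",c["frame"])
    x0,y0=(135,165) if n=="top" else (250,270)
    out.append(cv2.resize(c["frame"][y0:y0+80,x0:x0+66],None,fx=6,fy=6,interpolation=cv2.INTER_CUBIC))
cv2.imwrite("pics/c5.png",np.hstack(out))
E
```

```text
[-0.00134557  0.01544117 -0.99987987] [601.98180862 226.27156616 172.4240321 ]
t 13.58 pos [602.3 222.8 396.8] yaw 94.3 tilt 0.89 w 51.7 F [0.5 0.1 0.6] D [ 0.      0.001  -0.0093] dyaw -0.0 n 1
[0.001, 0.0001, 0.0093, 0.04],
```

View pics/c5.png

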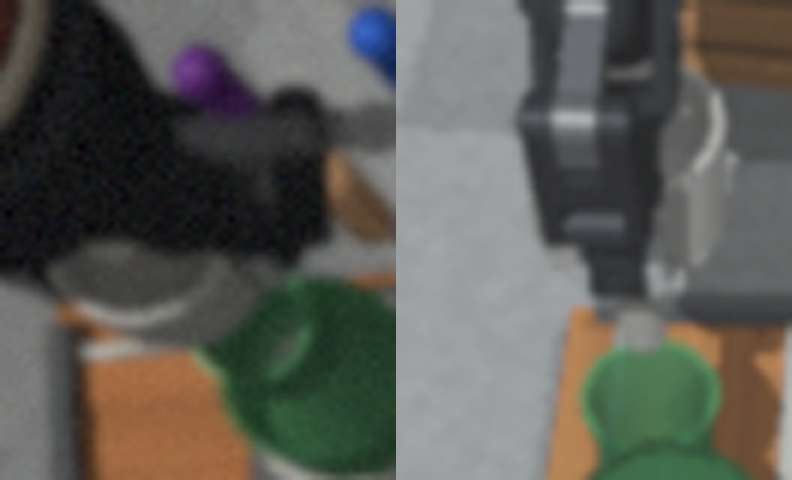

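```bash
python3 - <<'E'
from h import *
np.set_printoptions(precision=1,suppress=True)
def pr(c,X):
    P=c["pose"];v=c["mtx"]@(P[:3,:3].T@(np.array(X)-P[:3,3]));return v[:2]/v[2]
print("tip pred",pr(S,[602,226.3,172.4]),"obs 290.8,326;  tip if on mouth axis", pr(S,[603.5,227.3,172.4]),"mouth pred",pr(S,[603.5,227.3,148]),"obs 292.5")
print("dpx/dx",pr(S,[612,226.3,172.4])-pr(S,[602,226.3,172.4]))
print("ring",pr(T,[602.1,226,256.4]),"obs 155.8,~204", pl(T,(155.8,204),256.4))
b=[602.1-26,226,256.4];print("ring near edge",pr(T,b),"obs v 219.2")
E
```

```text
tip pred [291.6 325. ] obs 290.8,326;  tip if on mouth axis [290.6 325.4] mouth pred [291.6 334.4] obs 292.5
dpx/dx [-6.  -0.5]
ring [156.8 204.8] obs 155.8,~204 [603.5 227.7 256.4]
ring near edge [156.1 220.7] obs v 219.2
```

Alignment is within about 1 mm in both views and the tip is at z≈172. Last few mm down.

>>> move_arm --pt "0 0 0.003 0" --pt "0 0 0.003 0" --pt "0 0 0.001 0" --pt "0 0 0 0" --pt "0 0 0 0" --pt "0 0 0 0" --pt "0 0 0 0"

```text
t: 14.27
ee_pos: [602.6, 223.0, 389.9]
tcp_rot: [-0.005, 0.68, 0.733, 0.006]
force: [-0.3, -0.1, -1.3]
gripper_width: 51.4
```

```bash
python3 - <<'E'
from h import *
from rig import status,camera
import cv2
s=status.state();R=Ro.from_quat(np.roll(s["tcp_rot"],-1)).as_matrix();print(R[:,2],s["ee_pos"]+224.4*R[:,2],s["gripper_width"],s["force"],s["qvel"].round(3))
out=[]
for n in("top","side"):
    c=camera(n)
    x0,y0=(135,165) if n=="top" else (250,270)
    out.append(cv2.resize(c["frame"][y0:y0+80,x0:x0+66],None,fx=6,fy=6,interpolation=cv2.INTER_CUBIC))
cv2.imwrite("pics/c6.png",np.hstack(out))
E
```

```text
[-2.39639898e-04  1.56106153e-02 -9.99878118e-01] [602.4991045  226.47224902 165.50285008] 51.406314123423286 [-0.32156124 -0.11598925 -1.28015795] [ 0.     0.002 -0.002 -0.001 -0.    -0.   ]
```

View pics/c6.png

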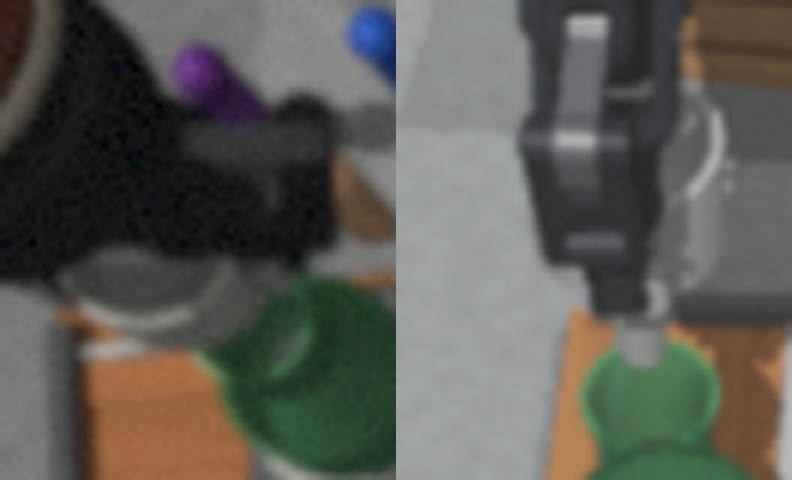

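The side view puts the spout about 1 mm off the mouth's axis and about 17 mm above it. Handing in.

```bash
python3 -c "
from rig import r,status
print(r.finish_job(),status.state()['ee_pos'],status.state()['gripper_width'],status.state()['t'])"
```

```text
the job is handed in; nothing more can be done
the job is handed in; nothing more can be done
```

I slid the cruet 61 mm along its rail until it stood level with the wooden marker post. Then I let go, gripped the funnel by its collar in the brown stand, carried it over the crate and stopped above the cruet's mouth. I handed the job in at about 14 s with the arm still holding it; no verdict was reported.

**Cruet and post:** triangulating from both cameras put them about 1.5 mm apart along the rail, against the 8 mm allowed.

**Crossing:** the spout was about 230 mm above the counter over the crate, and the bottles reach 146 mm. No force over about 2 N showed in any reading during the carry.

**Last check before hand-in:**
- **Position:** the spout was about 17 mm above the rim and 1–1.5 mm off the mouth's axis.
- **Hold:** the tool was tilted 0.9°, the jaws were holding at 51.4 mm and the arm was at rest.

**Where checks disagreed:** the side camera differed from the top camera by 2–5 mm on single-view positions, which is why I used both views together. I did not look again at the bottles, squeezer or stopper at the end, and nothing showed the arm or the funnel going near them.

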